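# Raise the barrier of the core rack

## Task

Of the two racks, pick the one that holds the three sandstone cores and push its counterweighted barrier up with the fingertips, gently and without gripping it, past its balance point so that it stays up against its stop by itself, ready for the cores to be taken out. Leave the other rack's barrier down, and leave the cores and all the other loose things where they are.

Things in the scene. Friction and masses are not known exactly. Their poses are not given: they have to be found in the camera images.
- core_rack: dark steel rack fixed to the table, three rubber-lined slots along its x sloping down to the front; 190 mm long, 172 wide, uprights 142 high. Origin: centre of its underside; x points from front to back, y left, z up; the front (-x) faces the robot, yaw up to 0.22 rad. The trough's front end lies 87 mm in front of the origin. This one holds the three core pieces.
- core_gate (a joint): barrier hinge of the core rack, rad: 0 = down, side arms level, bar in front of the slots; grows as the bar swings up and back; stop at 1.4. Weighs 0.7 to 1.05 kg with two round counterweights: released below its balance point (about 0.9) it drops back to 0, above it it sinks on to 1.4 and stays. Lightly damped; 1 to 3 N upward at the bar lifts it.
- core_gate_bar (a point): middle of the barrier's cross bar on the core rack: round bar along the rack's y, 23 mm thick at its rubber sleeve (middle 90 mm), 204 mm long, 130 mm from the pivot line. When down it is 125 mm above the table, 130 mm in front of the pivot line, with 30 mm free between it and the rack's front and free space below. Axes turn with the barrier; the rack's at 0.
- core_gate_pivot (a point): middle of the pivot line (along the rack's y) of the core rack's barrier, 125 mm above the rack's origin. The bar centre lies at 130 mm x (-cos j, 0, +sin j) from it in the rack's axes, j being the joint value.
- kit_rack: dark steel rack fixed to the table, three rubber-lined slots along its x sloping down to the front; 190 mm long, 172 wide, uprights 142 high. Origin: centre of its underside; x points from front to back, y left, z up; the front (-x) faces the robot, yaw up to 0.22 rad. The trough's front end lies 87 mm in front of the origin. A second rack of the same build; it holds the depth block, the loupe and the compass housing.
- kit_gate (a joint): barrier hinge of the kit rack, rad: 0 = down, side arms level, bar in front of the slots; grows as the bar swings up and back; stop at 1.4. Weighs 0.7 to 1.05 kg with two round counterweights: released below its balance point (about 0.9) it drops back to 0, above it it sinks on to 1.4 and stays. Lightly damped; 1 to 3 N upward at the bar lifts it.
- kit_gate_bar (a point): middle of the barrier's cross bar on the kit rack: round bar along the rack's y, 23 mm thick at its rubber sleeve (middle 90 mm), 204 mm long, 130 mm from the pivot line. When down it is 125 mm above the table, 130 mm in front of the pivot line, with 30 mm free between it and the rack's front and free space below. Axes turn with the barrier; the rack's at 0.
- kit_gate_pivot (a point): middle of the pivot line (along the rack's y) of the kit rack's barrier, 125 mm above the rack's origin. The bar centre lies at 130 mm x (-cos j, 0, +sin j) from it in the rack's axes, j being the joint value.
- core1: sandstone core piece, buff cylinder 47 mm in diameter, 125 mm long, lying loose along the right (-y) slot of the core rack (tops at most 155 mm above the table); origin on its underside midway along, x along its axis
- core2: sandstone core piece, buff cylinder 47 mm in diameter, 140 mm long, lying loose along the middle slot of the core rack (tops at most 155 mm above the table); origin on its underside midway along, x along its axis
- core3: sandstone core piece, buff cylinder 47 mm in diameter, 110 mm long, lying loose along the left (+y) slot of the core rack (tops at most 155 mm above the table); origin on its underside midway along, x along its axis
- depth_block: yellow plastic depth block, 85 x 40 x 30 mm, loose in the left (+y) slot of the kit rack; origin at the centre of its underside
- loupe: chrome magnifier loupe, waisted cylinder 40 mm in diameter, 36 mm high, loose in the middle slot of the kit rack; origin at the centre of its underside
- compass: green enamel compass housing, disc 45 mm in diameter, 20 mm high, loose in the right (-y) slot of the kit rack; origin at the centre of its underside
- bottle: small white plastic dropper bottle with a black cap, 42 mm in diameter, 85 mm high, standing on the table in front of the racks; origin at the centre of its underside
- hammer: geologist's hammer lying on the table, about 290 mm long along its x (rubber grip to -x from -150 mm, steel head at +135 mm, 135 mm across), 24 mm high; origin on its underside near the middle of the handle
Things that resemble listed ones, but are neither listed nor needed, are in the scene too. Of the things like the loupe, leave any that is orange or yellow; of the rest the smaller one is meant.

How it is judged:
By the outcome, as a careful person would: the job done as asked, in the order asked, and still so for the second after the job is handed in, with the robot touching nothing.
It also fails if it takes over 40 s, if anything falls off the work surface, if the arm or the gripper's body presses on something with over 40 N, if the wrist force passes 120 N, or if a joint passes its speed limit or range.

## Robot

A 7-joint arm with a two-finger parallel gripper is mounted at the origin on the work surface. World frame = base frame: x ahead of the robot, y to its left, z up, the work surface at z = 0. Lengths are in m, angles in rad, forces in N, time in s.
With the tool pointing down it reaches from about 0.425 to 0.875 m from the base axis. Payload 4.7 kg.
Tool frame: the origin (TCP) lies at the very end of the fingers, on their centre line; the grasp point (between the pads) lies 19 mm behind it; x points along the fingers, z is the direction in which the jaws open and shut, and the axes are right-handed (so a half turn about x gives the same grasp; the last joint's range is limited). The gripper opens to 87 mm and grips with 3 to 60 N. Pads are 19 mm wide; open, the fingers measure 117 mm over their backs; the gripper's body (75 mm by 190 mm) begins 51 mm behind the grasp point.
Start: joints at [1.139, 0.321, -0.07, 1.45, 0.023, 1.371, -0.057], TCP at [0.28, -0.587, 0.223] pointing down, gripper open.
Joint ranges: [-2.86, 2.86], [-0.3, 2.09], [-1.38, 1.24], [0.06, 2.45], [-1.56, 4.7], [0.09, 2.05], [-2.69, 2.69]. Speed limits (rad/s): [2.57, 2.57, 3.14, 3.14, 3.14, 3.14, 3.14].

## Interface

Orientations are given as a rotation vector (axis times angle).
In Python, from bench import * gives the robot as it stands.
- The arm moves only by the shell command python3 -m handwheel 'ROWS' [OPENING] [FORCE]. ROWS is JSON, a list of rows, each an object with "xyz": the shift along the world's x, y, z in cm, a list of three; "angular": the turn, a rotation vector about the world's x, y, z in degrees, a list of three. A call has 1 to 5 rows; each row shifts and turns the pose as measured when the row begins; what a row does not reach is not made up. A row lasts 1/12 s, in which the tool goes at most 41.7 mm and 7.16 degrees, less where a joint would pass 70% of its speed; a pose out of reach is approached as far as the arm can. A call with a gripper value outside its range is refused whole. OPENING is the finger opening in cm, from 0 to 8.7, set as the call begins (- or left out, the last holds). The fingers move at their own pace and stop on an object; FORCE is the grip in N (left out, the last holds). Time passes only in rows, so rows that do not move let the fingers close. It gives the time, the measured TCP pose, the force and the opening at its end, in the units of the state.
- get_state(): the state, without advancing time (a new reading comes with each control period).
- get_image(name): name is "scene" or "top" or "wrist"; returns a dict with "pixels" (384x512x3 uint8, blue, green, red), "K" (3x3 intrinsics, pixels), "dist" ([k1, k2, p1, p2, k3] as OpenCV has them; the pictures are not rectified), "cam_to_world" (4x4, takes a point from camera to world coordinates). Camera axes: x right, y down, z forward; pixel columns grow to the right and rows downward; lengths in m; the calibration is good to about 2 mm. A picture is of the moment at which its call begins. There is no depth.
- close_job(): hands the job in, once; it reports no verdict.
The state is a dict: "time": time; "joint_positions": joint angles; "qd": joint speeds; "joint_torque": joint torques, N m; "position": TCP position; "tool_rot": TCP orientation; "ft_force": force on the tool from outside, world axes, zero at the start; "torque": the same for the moment, N m; "grip_width": opening from 0.0 (shut) to 1.0 (fully open).
Only numpy, scipy, OpenCV 4.12 (cv2) and the standard library are available. Lean on these libraries where they do the work, as an engineer would, in place of code of your own. Each camera call takes 0.05 s, during which the arm holds its last target.

## Working session

There is one attempt and no reset: what is moved stays moved. The work goes in short steps, Python scripts to look and compute and a shell command to move; the robot and the scene stay as the last step left them, time stands still between calls to the robot, and variables do not carry over. Pictures are saved under pics/ and viewed, and the job is handed in when it is done.

```bash
mkdir -p pics; ls
python3 - <<'E'
from bench import *
import cv2
s=get_state();print({k:(s[k]) for k in s})
for n in("scene","top","wrist"):
    i=get_image(n);cv2.imwrite(f"pics/{n}0.png",i["pixels"]);print(n,i["K"],i["dist"],i["cam_to_world"])
E
```

```text
pics
{'time': 0.0, 'joint_positions': array([ 1.1391135 ,  0.32180657, -0.07008337,  1.45167626,  0.02259197,
        1.37077324, -0.05691293]), 'qd': array([-8.91946620e-04, -8.23732268e-04,  8.09409180e-04, -4.47939953e-04,
        5.61021220e-05,  3.97637001e-04, -5.51313700e-05]), 'joint_torque': array([-4.82697978e-04, -4.91293001e+01, -4.04104041e-01, -3.12528241e+01,
       -6.39620307e-02,  4.38182498e-02,  1.82940507e-04]), 'position': array([ 0.27997826, -0.58600526,  0.22147152]), 'tool_rot': array([ 0.87583741,  1.38939348, -0.87432219]), 'ft_force': array([0.29988717, 0.25896526, 0.14149893]), 'torque': array([0.01571123, 0.00313183, 0.01494707]), 'grip_width': 1.0019394124890644}
scene [[488.84390691   0.         259.82372475]
 [  0.         488.84390691 186.50936227]
 [  0.           0.           1.        ]] [-0.02724296  0.          0.          0.          0.        ] [[ 0.35115615  0.75979399 -0.5471768   1.31586605]
 [ 0.93619704 -0.27556557  0.21817132 -0.29346926]
 [ 0.01498217 -0.5888775  -0.80808343  1.22300341]
 [ 0.          0.          0.          1.        ]]
top [[433.50136894   0.         254.57257475]
 [  0.         433.50136894 190.85839832]
 [  0.           0.           1.        ]] [0.02924966 0.         0.         0.         0.        ] [[-0.00419866 -0.99908904  0.04246726  0.47459083]
 [-0.999951    0.0045754   0.0087781   0.0048269 ]
 [-0.00896441 -0.04242832 -0.9990593   1.41799878]
 [ 0.          0.          0.          1.        ]]
wrist [[266.7909528    0.         254.81504065]
 [  0.         266.7909528  193.40622776]
 [  0.           0.           1.        ]] [0.0204223 0.        0.        0.        0.       ] [[ 0.43227082 -0.87450903 -0.21994519  0.34143252]
 [-0.90174292 -0.41956186 -0.10405553 -0.55740624]
 [-0.00128311  0.24331419 -0.96994668  0.38353068]
 [ 0.          0.          0.          1.        ]]
```

View pics/scene0.png

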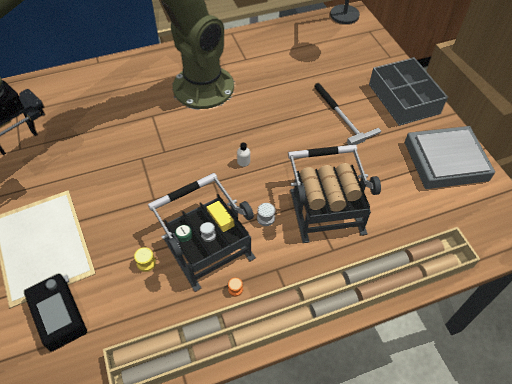

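View pics/top0.png

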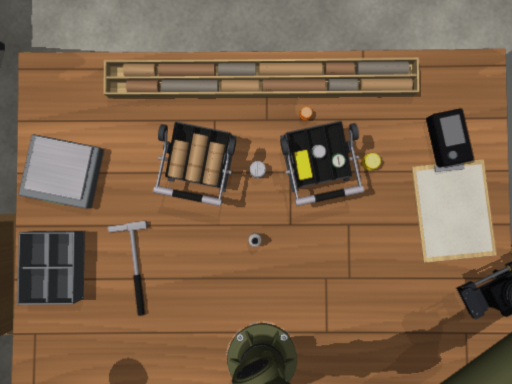

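The scene view shows the robot at the top. The core rack, with three buff cylinders, has its bar around (322,152), and the kit rack's bar is around (190,190). In the top view the core rack's bar runs from (155,190) to (220,203), on the robot's left. Next I'll measure the bar's ends.

```bash
cat > h.py <<'E'
from bench import *
import cv2, numpy as np
def ray(im,uv):
    p=cv2.undistortPoints(np.array([[uv]],float),im["K"],im["dist"])[0,0]
    T=im["cam_to_world"]; d=T[:3,:3]@np.array([p[0],p[1],1]); return T[:3,3],d/np.linalg.norm(d)
def onz(im,uv,z):
    o,d=ray(im,uv); return o+d*(z-o[2])/d[2]
def tri(i1,u1,i2,u2):
    o1,d1=ray(i1,u1);o2,d2=ray(i2,u2)
    t=np.linalg.lstsq(np.c_[d1,-d2],o2-o1,rcond=None)[0]
    a=o1+d1*t[0];b=o2+d2*t[1];return (a+b)/2,np.linalg.norm(a-b)
def proj(im,P):
    T=np.linalg.inv(im["cam_to_world"]);r=cv2.Rodrigues(T[:3,:3])[0]
    return cv2.projectPoints(np.array(P,float).reshape(-1,1,3),r,T[:3,3],im["K"],np.array(im["dist"]))[0][:,0]
E
python3 - <<'E'
from h import *
a=get_image("top")["pixels"][110:215,140:260];b=get_image("scene")["pixels"][135:245,270:390]
a=cv2.resize(a,None,fx=6,fy=5.5 and 6);b=cv2.resize(b,None,fx=5,fy=5)
cv2.imwrite("pics/a1.png",a[:600]);cv2.imwrite("pics/b1.png",b)
E
```

```text
(no output)
```

View pics/a1.png

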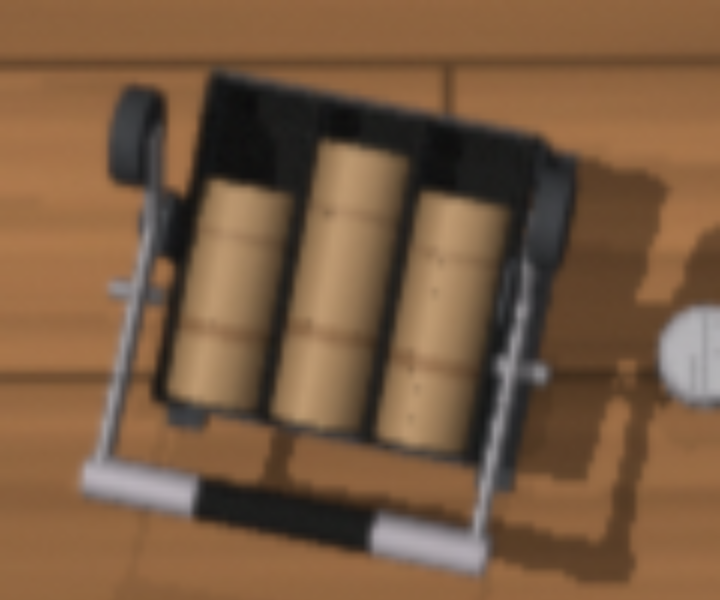

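View pics/b1.png

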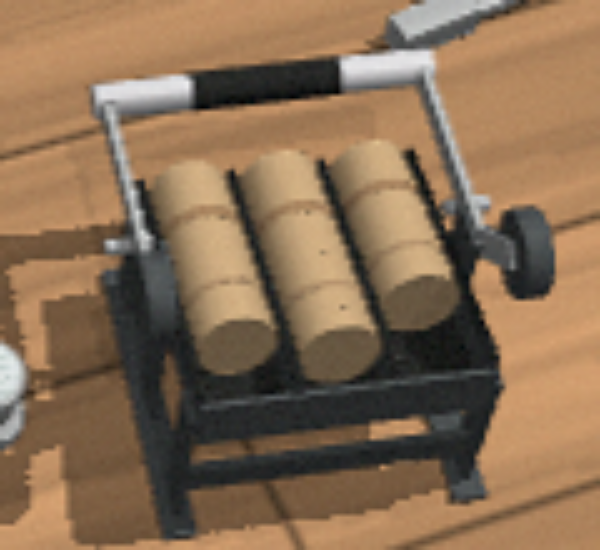

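Run:
```python
from h import *
T=get_image("top");S=get_image("scene")
f=lambda x,y:(140+x/6-.4,110+y/6-.4); g=lambda x,y:(270+x/5-.4,135+y/5-.4)
for n,u,v in(("endL",f(82,476),g(432,64)),("endR",f(487,556),g(95,100)),("slL",f(196,498),g(340,74)),("slR",f(371,531),g(193,90))):
    p,e=tri(T,u,S,v);print(n,p.round(4),round(e,4),onz(T,u,.13).round(4),onz(S,v,.13).round(4))
# kit bar, bottle quick
for n,u in(("kitL",(298,201)),("kitR",(362,190)),("bottle",(255,240))): print(n,onz(T,u,.125 if n[0]=='k' else .085).round(3))
s=get_state();print(cv2.Rodrigues(s["tool_rot"])[0].round(3))
```

```text
endL [0.537  0.3191 0.1277] 0.002 [0.5365 0.3176 0.13  ] [0.5388 0.3189 0.13  ]
endR [0.4966 0.1186 0.1305] 0.004 [0.4959 0.1168 0.13  ] [0.4968 0.1207 0.13  ]
slL [0.526  0.263  0.1287] 0.0035 [0.5253 0.2611 0.13  ] [0.5273 0.2641 0.13  ]
slR [0.5091 0.1757 0.1305] 0.0033 [0.5085 0.1743 0.13  ] [0.5092 0.1775 0.13  ]
kitL [ 0.499 -0.113  0.125]
kitR [ 0.531 -0.303  0.125]
bottle [0.381 0.016 0.085]
[[-0.     0.902  0.431]
 [ 0.     0.431 -0.902]
 [-1.    -0.    -0.   ]]
```

The bar centre is about (0.517, 0.219, 0.125), and the rack's yaw is about -0.2 rad. My plan is to close the fingers, tilt the tool about 45–50° forward, come in under the sleeve from the front, and follow the arc upwards.

```bash
python3 -m handwheel '[{"xyz":[2.2,2.8,1.8],"angular":[0,0,7]},{"xyz":[2.2,2.8,1.8],"angular":[0,0,7]},{"xyz":[2.2,2.8,1.8],"angular":[0,0,7]},{"xyz":[2.2,2.8,1.8],"angular":[0,0,7]},{"xyz":[2.2,2.8,1.8],"angular":[0,0,7]}]' 0 10
python3 -m handwheel '[{"xyz":[2.2,2.8,1.8],"angular":[0,0,7]},{"xyz":[2.2,2.8,1.8],"angular":[0,0,7]},{"xyz":[2,3.5,0],"angular":[0,0,7]},{"xyz":[1,4,0],"angular":[0,0,7]},{"xyz":[0,4,0],"angular":[0,0,7]}]'
python3 -c "
from h import *
print(get_state()['joint_positions'].round(2))"
```

```text
time: 0.77
position: [0.3805, -0.4474, 0.308]
tool_rot: [0.4, 1.546, -0.405]
ft_force: [0.1, -0.6, -0.5]
grip_width: 0.706
time: 1.18
position: [0.4615, -0.2701, 0.3508]
tool_rot: [-0.1, 1.57, 0.082]
ft_force: [-0.0, 0.6, -0.3]
grip_width: 0.324
[ 0.86  0.06 -0.41  1.51  0.03  1.57  0.57]
```

```bash
python3 -m handwheel '[{"xyz":[0,4,0],"angular":[0,0,7]},{"xyz":[0,4,0],"angular":[0,0,7]},{"xyz":[0,4,0],"angular":[0,0,7]},{"xyz":[0,4,0],"angular":[0,0,7]},{"xyz":[0,4,0],"angular":[0,0,7]}]'
python3 -m handwheel '[{"xyz":[0,4,0],"angular":[0,0,7]},{"xyz":[0,4,0],"angular":[0,0,7]},{"xyz":[-0.5,4,0],"angular":[0,0,7]},{"xyz":[-0.5,4,0],"angular":[0,0,7]},{"xyz":[-1,4,0],"angular":[0,0,7]}]'
python3 -c "
from h import *
s=get_state();print(s['joint_positions'].round(2));print(cv2.Rodrigues(s['tool_rot'])[0].round(2))"
```

```text
time: 1.6
position: [0.4611, -0.0622, 0.3515]
tool_rot: [-0.588, 1.488, 0.566]
ft_force: [1.4, 0.0, -0.3]
grip_width: 0.016
time: 2.02
position: [0.4395, 0.1442, 0.3525]
tool_rot: [-1.067, 1.288, 1.039]
ft_force: [1.0, 0.5, 0.1]
grip_width: 0.004
[ 0.5  -0.14 -0.78  1.66 -0.09  1.57  1.09]
[[ 0.02 -0.98  0.21]
 [-0.01  0.21  0.98]
 [-1.   -0.02 -0.  ]]
```

```bash
python3 -m handwheel '[{"xyz":[0,2,0],"angular":[-1.4,-6.8,0]},{"xyz":[0,2,0],"angular":[-1.4,-6.8,0]},{"xyz":[0,2,0],"angular":[-1.4,-6.8,0]},{"xyz":[0,1.5,0],"angular":[-1.4,-6.8,0]},{"xyz":[0,1,0],"angular":[-1.4,-6.8,0]}]'
python3 -c "
from h import *
s=get_state();print(s['joint_positions'].round(2));print(cv2.Rodrigues(s['tool_rot'])[0].round(2))"
```

```text
time: 2.43
position: [0.4364, 0.1992, 0.3527]
tool_rot: [-1.249, 1.057, 0.771]
ft_force: [0.1, -0.2, 0.3]
grip_width: 0.006
[-0.09 -0.3  -0.47  1.84  0.13  1.31  0.78]
[[ 0.35 -0.91  0.2 ]
 [-0.08  0.19  0.98]
 [-0.93 -0.36 -0.01]]
```

```bash
python3 -m handwheel '[{"xyz":[0,0.5,-3],"angular":[0,0,0]},{"xyz":[0,0.5,-3],"angular":[0,0,0]},{"xyz":[0,0.5,-3],"angular":[0,0,0]},{"xyz":[0,0.5,-3],"angular":[-1,-5,0]},{"xyz":[0,0.5,-3],"angular":[-1.0,-5,0]}]'
python3 -c "
from h import *
s=get_state();print(s['joint_positions'].round(2));print(cv2.Rodrigues(s['tool_rot'])[0].round(2))"
```

```text
time: 2.85
position: [0.438, 0.236, 0.2097]
tool_rot: [-1.327, 0.897, 0.635]
ft_force: [-0.2, -0.7, -0.1]
grip_width: 0.007
[-0.16 -0.28 -0.64  2.17  0.38  0.91  0.38]
[[ 0.53 -0.83  0.19]
 [-0.1   0.16  0.98]
 [-0.84 -0.54  0.01]]
```

```bash
python3 -m handwheel '[{"xyz":[0,0,-3],"angular":[0,0,0]},{"xyz":[0,0,-3],"angular":[-1,-5,0]},{"xyz":[0.5,0,-3],"angular":[-1,-5,0]},{"xyz":[0.5,0,-2],"angular":[-1,-5,0]}]'
python3 -c "
from h import *
s=get_state();print(s['joint_positions'].round(2));print(cv2.Rodrigues(s['tool_rot'])[0].round(2))
cv2.imwrite('pics/s2.png',get_image('scene')['pixels']);cv2.imwrite('pics/w2.png',get_image('wrist')['pixels'])"
```

```text
time: 3.18
position: [0.4426, 0.2315, 0.1209]
tool_rot: [-1.404, 0.774, 0.479]
ft_force: [0.3, -1.2, -0.1]
grip_width: 0.007
[-0.05 -0.14 -0.94  2.35  0.89  0.79 -0.25]
[[ 0.67 -0.71  0.2 ]
 [-0.14  0.13  0.98]
 [-0.73 -0.69 -0.01]]
```

View pics/s2.png

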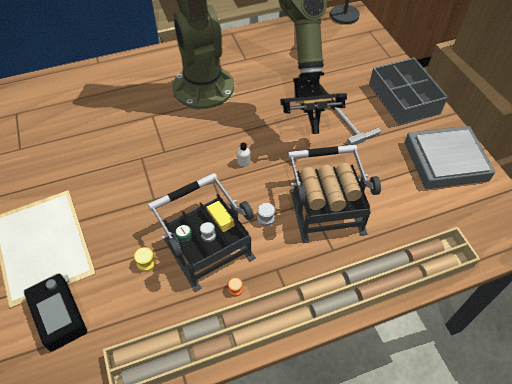

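View pics/w2.png

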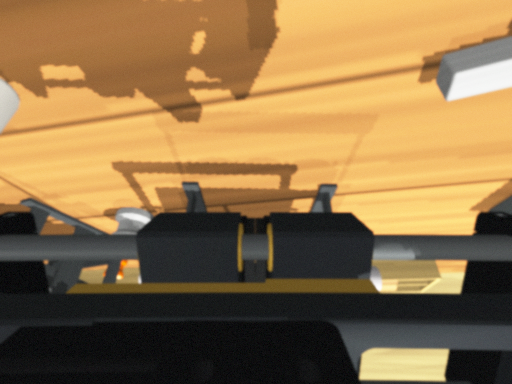

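The scene view shows the closed fingers near (315,128), in front of the core bar at (322,152) and tilted about 43° towards it. The wrist view shows nothing touching. Next I'll go under the bar with about 6 mm clearance.

```bash
python3 -m handwheel '[{"xyz":[0.5,0,-2],"angular":[0,0,0]},{"xyz":[0.5,0,-2],"angular":[0,0,0]},{"xyz":[2,-0.4,0],"angular":[0,0,0]},{"xyz":[2,-0.4,0],"angular":[0,0,0]}]'
python3 -c "
from h import *
s=get_state();print(s['joint_positions'].round(2));print(cv2.Rodrigues(s['tool_rot'])[0].round(2))"
```

```text
time: 3.62
position: [0.4927, 0.2248, 0.0814]
tool_rot: [-1.412, 0.779, 0.488]
ft_force: [0.3, 0.5, 0.2]
grip_width: 0.005
[ 0.01  0.08 -0.93  2.32  1.18  0.8  -0.4 ]
[[ 0.67 -0.72  0.19]
 [-0.14  0.12  0.98]
 [-0.73 -0.68 -0.02]]
```

```bash
python3 -m handwheel '[{"xyz":[1.3,-0.3,0],"angular":[0,0,0]},{"xyz":[1.3,-0.3,0],"angular":[0,0,0]},{"xyz":[0,0,0],"angular":[0,0,0]}]'
python3 -c "
from h import *
s=get_state();print(s['joint_positions'].round(2))
cv2.imwrite('pics/s3.png',cv2.resize(get_image('scene')['pixels'][80:230,240:400],None,fx=4,fy=4))
cv2.imwrite('pics/t3.png',cv2.resize(get_image('top')['pixels'][110:240,120:280],None,fx=4,fy=4))"
```

```text
time: 3.87
position: [0.5249, 0.2161, 0.0841]
tool_rot: [-1.407, 0.785, 0.484]
ft_force: [-1.2, -0.2, -0.6]
grip_width: 0.004
[ 0.04  0.12 -0.89  2.28  1.22  0.78 -0.36]
```

View pics/s3.png

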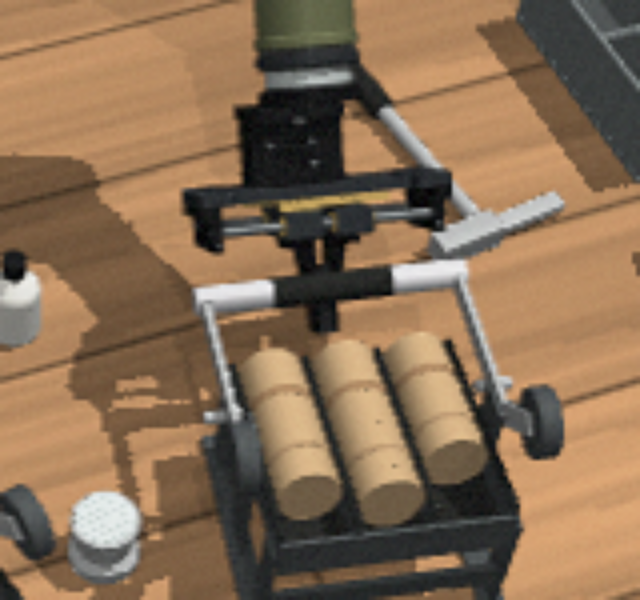

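View pics/t3.png

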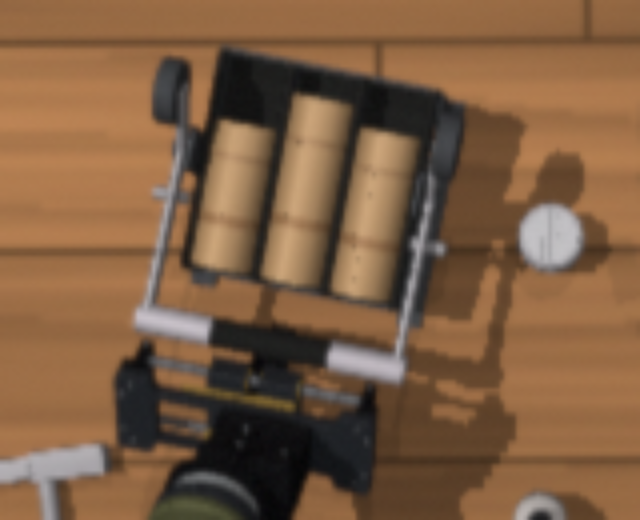

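The scene crop shows the fingertip at (322,325), behind and below the middle of the sleeve at (335,285). The top crop shows the gripper body in front of the bar at (270,345), with a small gap. No force is showing. I'll lift slowly.

```bash
python3 -m handwheel '[{"xyz":[0,0,0.6],"angular":[0,0,0]},{"xyz":[0,0,0.6],"angular":[0,0,0]},{"xyz":[0,0,0.6],"angular":[0,0,0]},{"xyz":[0,0,0.6],"angular":[0,0,0]}]'
python3 -m handwheel '[{"xyz":[0.1,0,0.7],"angular":[0,0,0]},{"xyz":[0.1,0,0.7],"angular":[0,0,0]},{"xyz":[0.1,0,0.7],"angular":[0,0,0]},{"xyz":[0.1,0,0.7],"angular":[0,0,0]}]'
python3 -c "
from h import *
s=get_state();print(s['joint_positions'].round(2))
cv2.imwrite('pics/s4.png',cv2.resize(get_image('scene')['pixels'][80:230,240:400],None,fx=4,fy=4))"
```

```text
time: 4.3
position: [0.5185, 0.2173, 0.1064]
tool_rot: [-1.412, 0.787, 0.491]
ft_force: [-0.6, -0.1, -2.3]
grip_width: 0.004
time: 4.63
position: [0.517, 0.2183, 0.134]
tool_rot: [-1.417, 0.788, 0.497]
ft_force: [-0.3, 0.5, -1.9]
grip_width: 0.008
[ 0.08 -0.03 -0.9   2.25  0.97  0.76 -0.12]
```

View pics/s4.png

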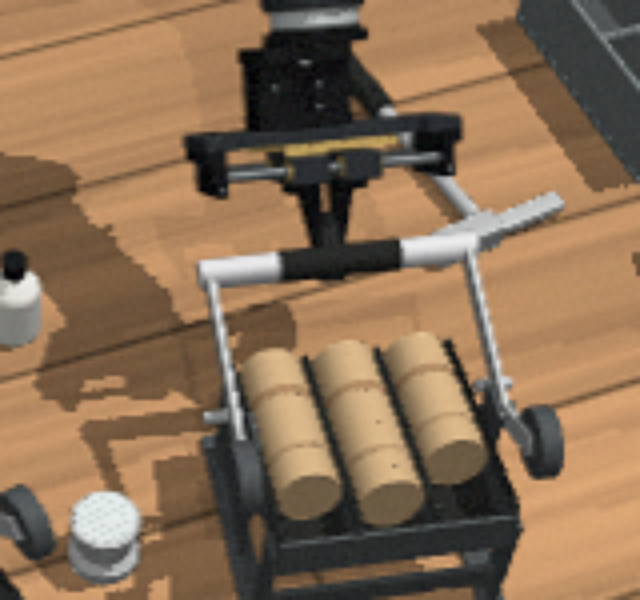

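The bar is lifting with about 2 N, and the other things haven't moved. The tip has slipped back to just under the bar at (335,270), so I'll slide the fingers in along their own axis before going on.

```bash
python3 -m handwheel '[{"xyz":[0.7,-0.1,-0.4],"angular":[0,0,0]},{"xyz":[0.7,-0.2,-0.3],"angular":[0,0,0]},{"xyz":[0.5,-0.1,0.3],"angular":[0,0,0]}]'
python3 -m handwheel '[{"xyz":[0.5,-0.1,0.6],"angular":[0,0,0]},{"xyz":[0.5,-0.1,0.6],"angular":[0,0,0]},{"xyz":[0.5,-0.1,0.6],"angular":[0,0,0]},{"xyz":[0.5,-0.1,0.6],"angular":[0,0,0]}]'
python3 -c "
from h import *
s=get_state();print(s['joint_positions'].round(2))
cv2.imwrite('pics/s5.png',cv2.resize(get_image('scene')['pixels'][80:230,240:400],None,fx=4,fy=4))"
```

```text
time: 4.93
position: [0.5335, 0.2171, 0.1314]
tool_rot: [-1.421, 0.782, 0.499]
ft_force: [-3.3, 1.1, -0.7]
grip_width: 0.005
time: 5.27
position: [0.5517, 0.2134, 0.1532]
tool_rot: [-1.424, 0.786, 0.506]
ft_force: [-1.9, -0.2, 0.2]
grip_width: 0.0
[ 0.11 -0.01 -0.87  2.18  0.95  0.74 -0.01]
```

View pics/s5.png

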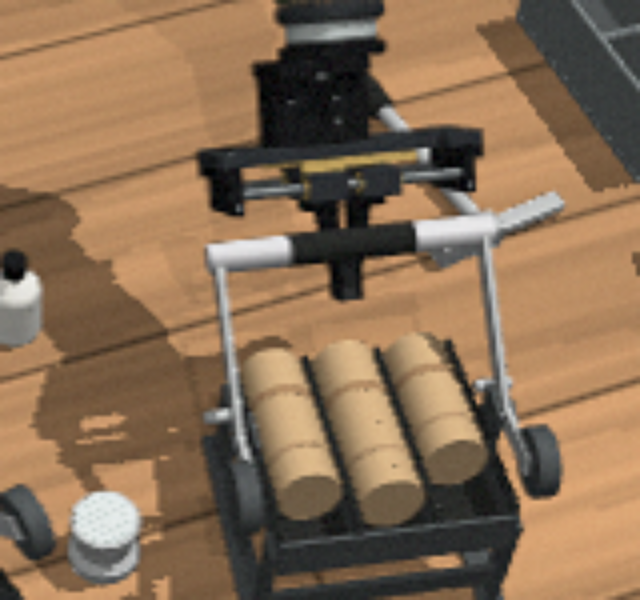

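Engagement is good now: the tip at (345,295) is past the sleeve. I estimate j≈0.6. Next comes more upward motion to clear the cores, then forward.

```bash
python3 -m handwheel '[{"xyz":[0.2,0,0.7],"angular":[0,0,0]},{"xyz":[0.3,-0.1,0.7],"angular":[0,0,0]},{"xyz":[0.3,-0.1,0.7],"angular":[0,0,0]},{"xyz":[0.4,-0.1,0.7],"angular":[0,0,0]}]'
python3 -m handwheel '[{"xyz":[0.5,-0.1,0.6],"angular":[0,0,0]},{"xyz":[0.5,-0.1,0.6],"angular":[0,0,0]},{"xyz":[0.5,-0.1,0.5],"angular":[0,0,0]}]'
python3 -c "
from h import *
s=get_state();print(s['joint_positions'].round(2))
cv2.imwrite('pics/s6.png',cv2.resize(get_image('scene')['pixels'][80:230,240:400],None,fx=4,fy=4))"
```

```text
time: 5.65
position: [0.5649, 0.2092, 0.1823]
tool_rot: [-1.425, 0.787, 0.505]
ft_force: [-0.5, 0.6, -1.1]
grip_width: 0.003
time: 5.9
position: [0.581, 0.2055, 0.2008]
tool_rot: [-1.426, 0.787, 0.504]
ft_force: [0.0, 0.6, -1.0]
grip_width: 0.006
[ 0.14 -0.04 -0.83  2.1   0.83  0.76  0.18]
```

View pics/s6.png

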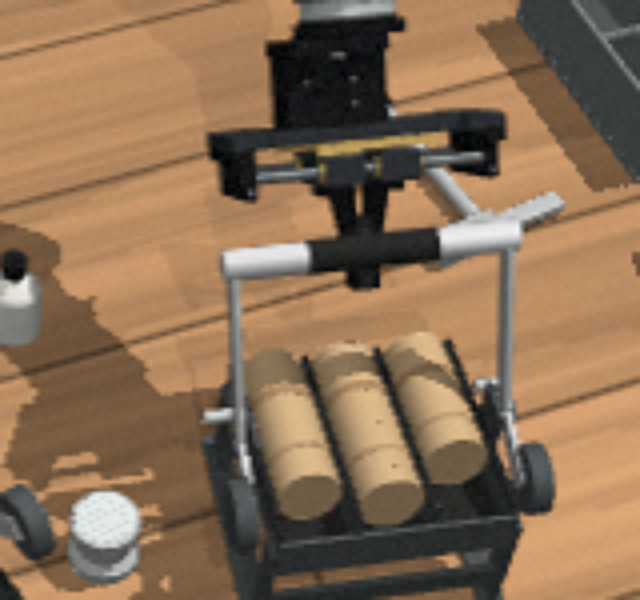

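```bash
python3 -m handwheel '[{"xyz":[0.5,-0.1,0.3],"angular":[0,0,0]},{"xyz":[0.5,-0.1,0.3],"angular":[0,0,0]},{"xyz":[0.5,-0.1,0.3],"angular":[0,0,0]},{"xyz":[0,0,0],"angular":[0,0,0]}]'
python3 -c "
from h import *
s=get_state();print(s['joint_positions'].round(2))
cv2.imwrite('pics/s7.png',cv2.resize(get_image('scene')['pixels'][80:230,240:400],None,fx=4,fy=4))"
```

```text
time: 6.28
position: [0.5998, 0.2015, 0.2127]
tool_rot: [-1.426, 0.786, 0.501]
ft_force: [0.4, 0.4, -0.1]
grip_width: 0.004
[ 0.15 -0.02 -0.81  2.06  0.83  0.76  0.22]
```

View pics/s7.png

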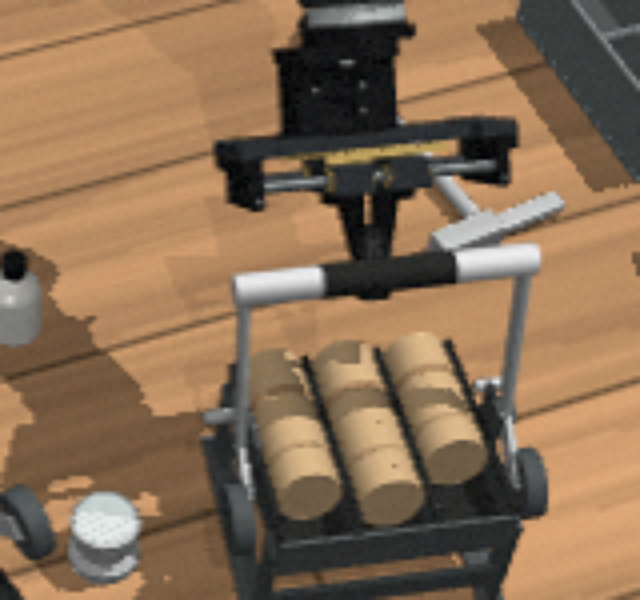

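The force is now zero, and the bar at (390,275) is moving ahead of the fingers. I'll wait and compare.

```bash
python3 -m handwheel '[{"xyz":[0,0,0],"angular":[0,0,0]},{"xyz":[0,0,0],"angular":[0,0,0]},{"xyz":[0,0,0],"angular":[0,0,0]},{"xyz":[0,0,0],"angular":[0,0,0]},{"xyz":[0,0,0],"angular":[0,0,0]}]'
python3 -c "
from h import *
cv2.imwrite('pics/s8.png',cv2.resize(get_image('scene')['pixels'][80:230,240:400],None,fx=4,fy=4))"
```

```text
time: 6.75
position: [0.5981, 0.2018, 0.2106]
tool_rot: [-1.426, 0.788, 0.504]
ft_force: [-0.0, 0.4, -0.1]
grip_width: 0.003
```

View pics/s8.png

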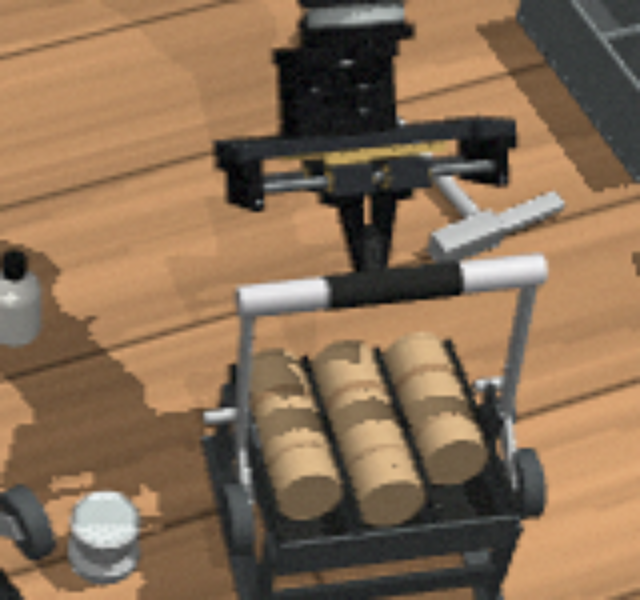

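```bash
python3 -m handwheel '[{"xyz":[-1.5,0.3,0.3],"angular":[0,0,0]},{"xyz":[-2,0.4,0.3],"angular":[0,0,0]},{"xyz":[-2,0.4,0.3],"angular":[0,0,0]},{"xyz":[-2,0.4,0.3],"angular":[0,0,0]},{"xyz":[-1,0,1],"angular":[0,0,0]}]'
python3 -m handwheel '[{"xyz":[0,0,0],"angular":[0,0,0]},{"xyz":[0,0,0],"angular":[0,0,0]},{"xyz":[0,0,0],"angular":[0,0,0]},{"xyz":[0,0,0],"angular":[0,0,0]},{"xyz":[0,0,0],"angular":[0,0,0]}]'
python3 - <<'E'
from h import *
S=get_image('scene');T=get_image('top')
for j in(1.0,1.2,1.4):
    f=.13*(1-np.cos(j));P=[.517+.98*f,.219-.2*f,.125+.13*np.sin(j)]
    print(j,proj(S,P).round(1),proj(T,P).round(1))
cv2.imwrite('pics/s9.png',S['pixels'])
cv2.imwrite('pics/t9.png',T['pixels'])
E
```

```text
time: 7.22
position: [0.5102, 0.2152, 0.2296]
tool_rot: [-1.423, 0.795, 0.506]
ft_force: [-0.8, -0.6, 0.3]
grip_width: 0.007
time: 7.63
position: [0.5103, 0.2164, 0.2317]
tool_rot: [-1.425, 0.79, 0.504]
ft_force: [0.1, -0.2, -0.7]
grip_width: 0.007
1.0 [[331.9 142.5]] [[184.5 172.7]]
1.2 [[334.6 146.1]] [[185.5 164. ]]
1.4 [[337.4 151.6]] [[186.9 154.7]]
```

View pics/s9.png

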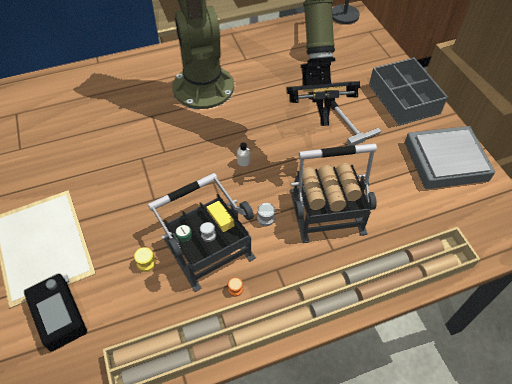

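View pics/t9.png

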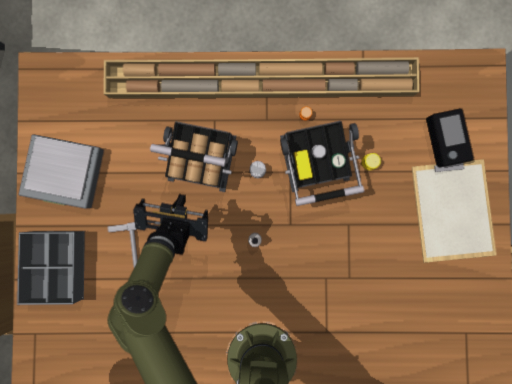

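The scene view has the bar's middle at about (338,152) and the top view at about (187,154). These match the j=1.4 predictions of (337,152) and (187,155). The kit barrier is still down and nothing else has moved. The fingers are clear, about 10 cm in front of the bar.

```bash
python3 -c "
from bench import *
close_job()"
```

```text
the job is handed in; nothing more can be done
```

I raised the core rack's barrier with the closed fingertips under its rubber sleeve, never gripping it. Past the balance point it went up to its stop by itself. I then backed the arm off about 10 cm and handed the job in at about 7.7 s.

**Last checks:**
- **Barrier position:** both the scene and top views put the raised bar within a pixel or two of where it should be at the 1.4 rad stop. It was still there 0.4 s after the fingers had moved clear.
- **Forces:** the wrist readings I took were never above about 4 N, and close to zero at the end.
- **Other things:** by eye in the pictures, the kit rack's barrier is still down, and the cores and other loose things had not moved.

**Setbacks:** the second joint reached its lower limit (-0.3 rad) as I began tilting the tool, so I finished the tilt lower down. During the lift the fingertips slipped back a little under the bar, so I slid them in again before going on. No check failed.

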